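# Lock the drawer front in the sliding clamp

## Robot

A 6-joint arm with a two-finger parallel gripper is mounted at the origin on the work surface. World frame = base frame: x ahead of the robot, y to its left, z up, the work surface at z = 0. Lengths are in m, angles in rad, forces in N, time in s.
With the tool pointing down it reaches from about 0.375 to 0.9 m from the base axis. Payload 3.1 kg.
Tool frame: the origin (TCP) lies on the centre line of the jaws, within the pads' length; the fingertips stand 19 mm ahead of it and the grasp point (between the pads) is the TCP; z points along the fingers, y is the line along which they close (so a half turn about z gives the same grasp; the last joint's range is limited). The gripper opens to 85 mm and grips with 20 to 120 N. Pads are 22 mm wide; open, the fingers measure 114 mm over their backs; the gripper's body (76 mm by 85 mm) begins 54 mm behind the grasp point. The pads swing forward as they close: fully open they stand 13 mm farther back than shut.
Start: joints at [-1.337, 0.527, 1.433, -0, 1.181, -0.178], TCP at [0.25, -0.573, 0.25] pointing down, gripper open.
Joint ranges: [-3.08, 3.08], [-0.75, 2.2], [0.22, 2.44], [-1.43, 4.57], [0, 2.65], [-2.85, 2.85]. Speed limits (rad/s): [2.79, 2.79, 3.14, 3.14, 3.14, 3.14].

## Interface

Orientations are given as a unit quaternion [x, y, z, w].
In Python, from station import manip gives the robot as it stands.
- The arm moves only by the tool servo_tool, never from a script. Its argument "rows" is a list that holds one entry, the list of rows, each a list of 7 numbers: the turn, a rotation vector about the tool's x, y, z in degrees, then the shift along the tool's x, y, z in m, then the gripper command: -1 is shut, 1 is fully open, values between are in proportion. In form: [[[wx, wy, wz, tx, ty, tz, jaw], ...]]. A call has 1 to 8 rows; each row shifts and turns the commanded pose from where the row before left it, along the tool's axes as they then stand; what a row does not reach is not made up. A row lasts 1/12 s, in which the tool goes at most 41.7 mm and 7.16 degrees, less where a joint would pass 70% of its speed; a pose out of reach is approached as far as the arm can. A call is refused whole if a number of a shift passes 0.0417 or a number of a turn 7.16, either way. A call with a gripper value outside its range is refused whole. The fingers move at their own pace and stop on an object; "squeeze" is the grip in N (left out, the last holds). Time passes only in rows, so rows that do not move let the fingers close. It gives the time, the measured TCP pose, the force, the opening and the grip force at its end, in the units of the state.
- manip.sense(): the state, without advancing time (a new reading comes with each control period).
- manip.snapshot(name): name is "scene" or "top" or "wrist"; returns the picture (420x560x3 uint8, blue, green, red); there is no depth.
- manip.camera_info(name): a dict with "K" (3x3 intrinsics, pixels), "camera_from_world" (4x4, takes a point from world to camera coordinates). Camera axes: x right, y down, z forward; pixel columns grow to the right and rows downward; lengths in m; the calibration is good to about 2 mm. The wrist camera is an equidistant fisheye: a pixel r from the principal point sees the ray r / f radians off the axis. A picture is of the moment at which its call begins: read the wrist's pose just before it. camera_info takes no time and is no camera call; for the wrist camera it gives the pose at the moment of the call.
- manip.sign_off(): hands the job in; it is judged then, once.
The state is a dict: "t": time; "q": joint angles; "qd": joint speeds; "tau": joint torques, N m; "tcp_pos": TCP position; "tool_rot": TCP orientation; "force": force on the tool from outside, world axes, zero at the start; "ft_torque": the same for the moment, N m; "finger_gap": opening from 0.0 (shut) to 1.0 (fully open); "gripper_force": force on a finger pad.
Only numpy, scipy, OpenCV 4.12 (cv2) and the standard library are available. Lean on these libraries where they do the work, as an engineer would, in place of code of your own. Each camera call takes 0.05 s, during which the arm holds its last target. There are 200 camera calls.

## Task

Two identical sliding bar clamps stand on the bench; a small wooden drawer front with a brass knob lies loose in one of them. By its black post, push that clamp's bar forward until the drawer front sits snugly and squarely between the bar's head and the fixed stop, then flip its cam lever, which must stay up until then, fully down to lock the bar. Leave the other clamp's lever alone.

Things in the scene. Friction and masses are not known exactly. Their poses are not given: they have to be found in the camera images.
- clamp: The clamp with the drawer front, fixed. Plywood deck 340 x 100 mm (local x, y), 18 mm thick; origin on the bench, 190 mm from the deck's rear (-x) end, 150 mm from its front end. Fixed stop at the front, its face at x = 120 mm, 70 mm wide, top 54 mm above the bench. Aluminium bar in a channel along x; over it, at x = -115 mm, a yoke 90 mm wide in y, 66 mm high, with the lever.
- clamp_bar: The clamp's loose aluminium bar, 193 x 38 x 16 mm, 0.45 kg, lying on the deck in its channel (1.5 mm play a side). Origin: foot of its front face, 18 mm above the bench; x points forward. Its head is 64 mm wide, 24 mm high. A black round post, 16 mm across, stands 20 mm behind the face, its top 58 mm above the origin. Friction 2 to 4 N. Snug: origin at x = 60 mm of the clamp.
- clamp_lever (a joint): Cam lever angle about the clamp's local x, rad: 0 = straight up, positive leans to local -y, 1.5 (stop) = nearly level over the -y side, locked. Pivot in the clamp: x = -115, y = 0, z = 55 mm. 95 mm long; outer 55 mm is a black grip 14 mm wide (x), 12 mm thick. Stays where left: 0.1 N m of friction, up to 0.6 N m beyond 0.85 rad, where the cam bites on the bar.
- drawer_front: Loose wooden drawer front lying flat on the deck between the bar's head and the fixed stop: 60 mm (its x, along the bar) by 90 mm (its y) by 18 mm, 0.1 to 0.2 kg, a brass knob 20 mm across standing 19 mm above its middle. Origin: centre of its underside, 18 mm above the bench. Starts a little askew and up to 12 mm short of the stop; the bar pushes it home and squares it.
- spare_lever_tip (a point): Tip of the lever of the other, empty clamp (same build, nothing before its bar), 95 mm from its pivot. Leave it alone.
Mind the look-alikes: they are no part of the job. What is shaped like the clamp_bar but orange is not meant.

How it is judged:
By the outcome, as a careful person would: the job done as asked, in the order asked, and still so for the second after the job is handed in, with the robot touching nothing.
It also fails if it takes over 45 s, if anything falls off the work surface, if the arm or the gripper's body presses on something with over 40 N, if the wrist force passes 120 N, or if a joint passes its speed limit or range.

## Working session

There is one attempt and no reset: what is moved stays moved. The work goes in short steps, Python scripts to look and compute and a tool call to move; the robot and the scene stay as the last step left them, time stands still between calls to the robot, and variables do not carry over. Pictures are saved under pics/ and viewed, at most 10 in all, crops included, and the job is handed in when it is done.

Besides the shell and the picture viewer there is one more tool, called after "Call:" as name(argument=value, ...) on one line, values as JSON. servo_tool: Moves the arm, as the interface text tells. Its arguments: {"type":"object","properties":{"rows":{"type":"array","items":{"type":"array","items":{"type":"array","items":{"type":"number"}}}},"squeeze":{"type":"number"}},"required":["rows"]}

```bash
mkdir -p pics; python3 - <<'E'
from station import manip
import cv2
for n in("scene","top"):
    cv2.imwrite(f"pics/{n}0.png",manip.snapshot(n))
    c=manip.camera_info(n);print(n,c["K"],c["camera_from_world"])
s=manip.sense();print(s['t'],s['tcp_pos'],s['tool_rot'])
E
```

```text
scene [[541.24507482   0.         284.30131723]
 [  0.         541.24507482 197.89052498]
 [  0.           0.           1.        ]] [[ 0.59564176  0.80287361  0.02459402 -0.26145113]
 [ 0.45647238 -0.31313996 -0.8328123  -0.07399785]
 [-0.66094165  0.50728427 -0.55300886  1.63145021]
 [ 0.          0.          0.          1.        ]]
top [[448.9496891    0.         279.58687465]
 [  0.         448.9496891  204.48144411]
 [  0.           0.           1.        ]] [[-0.0286824  -0.99957187 -0.0057783   0.023826  ]
 [-0.99418707  0.02912707 -0.10365175  0.41225649]
 [ 0.10377568  0.00277173 -0.99459687  1.11219747]
 [ 0.          0.          0.          1.        ]]
0.1 [ 0.25005029 -0.5721568   0.24943278] [ 9.78877280e-01  2.04446426e-01 -7.98728803e-06 -9.63715533e-04]
```

View pics/scene0.png

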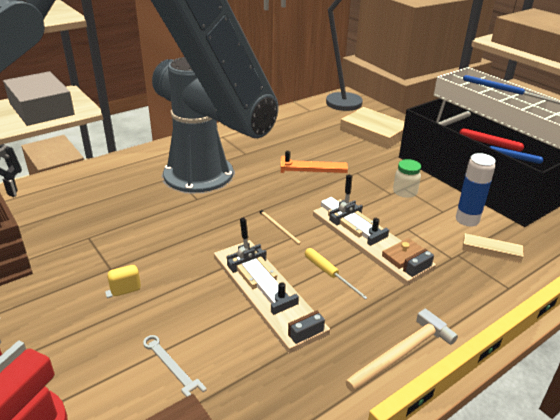

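View pics/top0.png

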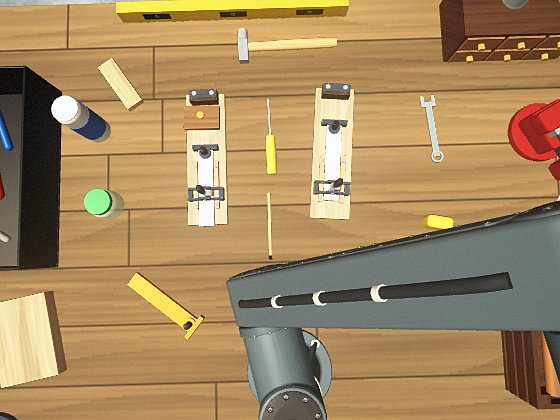

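In the top view the candidates are the clamp with the wooden drawer front and brass knob (205,155; post 204,152), the empty clamp (335,150; post 335,127), and the orange look-alike bar (165,305). I choose the clamp at (205,155) and will check it in a close crop.

```bash
cat > h.py <<'E'
from station import manip
import cv2,numpy as np
def ray(n,u,v,z):
    c=manip.camera_info(n);T=np.array(c["camera_from_world"]);K=np.array(c["K"])
    d=T[:3,:3].T@np.linalg.inv(K)@[u,v,1];o=-T[:3,:3].T@T[:3,3]
    return o+d*(z-o[2])/d[2]
def proj(n,p):
    c=manip.camera_info(n);T=np.array(c["camera_from_world"]);K=np.array(c["K"])
    q=K@(T[:3,:3]@np.array(p)+T[:3,3]);return q[:2]/q[2]
E
python3 - <<'E'
import cv2,numpy as np
a=cv2.imread('pics/top0.png')[82:232,175:240];b=cv2.imread('pics/scene0.png')[165:285,305:440]
a=cv2.resize(a,None,fx=4,fy=4,interpolation=2)
b=cv2.resize(b,None,fx=4,fy=4,interpolation=2)
o=np.zeros((600,800,3),np.uint8);o[:600,:260]=a;o[:480,260:800]=b
cv2.imwrite('pics/crop0.png',o)
E
```

```text
(no output)
```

View pics/crop0.png

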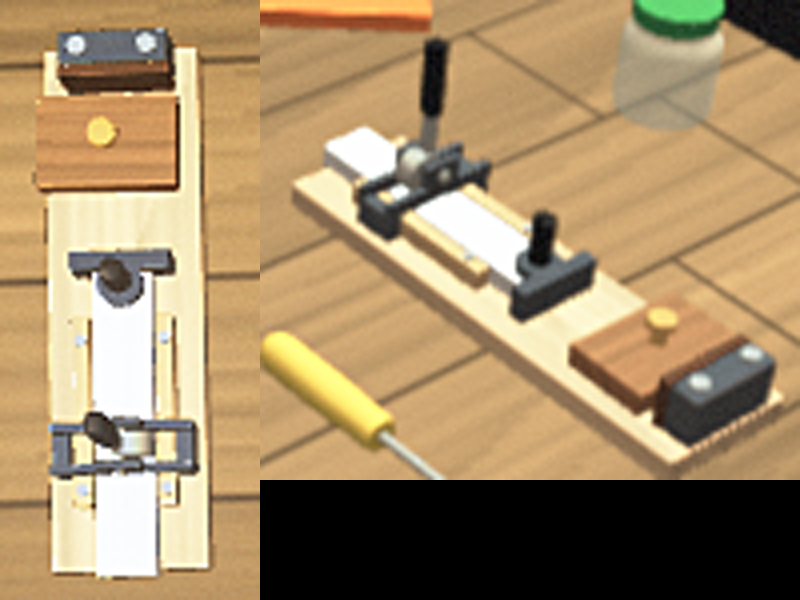

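```bash
python3 - <<'E'
from h import *
f=lambda u,v,z:ray("top",175+u/4-.4,82+v/4-.4,z)
P=dict(dTR=(196,48,.018),dBR=(210,570,.018),dBL=(52,572,.018),dTL=(45,52,.018),headL=(69,262,.042),headR=(172,262,.042),post=(114,270,.076),stopL=(60,62,.054),stopR=(172,60,.054),knob=(100,130,.055),drTL=(38,96,.036),drTR=(179,98,.036),drBL=(38,188,.036),drBR=(178,187,.036),grip=(92,420,.15))
for k,v in P.items(): print(k,f(*v).round(4))
br,bl,tr=f(*P['dBR']),f(*P['dBL']),f(*P['dTR'])
x=tr-br;x/=np.linalg.norm(x);y=np.array([-x[1],x[0],0])
m=(br+bl)/2
o=m+.19*x;o[2]=0
print('origin',o,'yaw deg',np.degrees(np.arctan2(x[1],x[0])))
for k,v in P.items(): 
    p=f(*v)-o; print(k,(p@x).round(4),(p@y).round(4))
L=o-.115*x;L[2]=.055
for h in (.055,.11,.15):
    L[2]=h;print(h,L.round(4),proj("top",L),(proj("top",L)-[174.6,81.6])*4,proj("scene",L),(proj("scene",L)-[305,165])*4+[260,0])
E
```

```text
dTR [0.7073 0.1492 0.018 ]
dBR [0.3673 0.1457 0.018 ]
dBL [0.3689 0.2454 0.018 ]
dTL [0.7077 0.2475 0.018 ]
headL [0.5622 0.2283 0.042 ]
headR [0.5602 0.1635 0.042 ]
post [0.5482 0.1941 0.076 ]
stopL [0.6878 0.2305 0.054 ]
stopR [0.6869 0.1599 0.054 ]
knob [0.6427 0.2056 0.055 ]
drTL [0.6723 0.2484 0.036 ]
drTR [0.6682 0.1583 0.036 ]
drBL [0.6121 0.2488 0.036 ]
drBR [0.6101 0.1598 0.036 ]
grip [0.4452 0.1947 0.15  ]
origin [0.5580734  0.19751015 0.        ] yaw deg 0.5864267620282847
dTR 0.1488 -0.0499
dBR -0.1913 -0.0499
dBL -0.1887 0.0499
dTL 0.1501 0.0484
headL 0.0044 0.0307
headR 0.0018 -0.0341
post -0.0099 -0.0033
stopL 0.13 0.0316
stopR 0.1284 -0.0389
knob 0.0847 0.0072
drTL 0.1147 0.0497
drTR 0.1097 -0.0403
drBL 0.0546 0.0507
drBR 0.0516 -0.0382
grip -0.1129 -0.0017
0.055 [0.4431 0.1963 0.055 ] [204.1738337  193.00188637] [118.29533479 445.60754548] [346.37300279 205.95326488] [425.49201118 163.81305952]
0.11 [0.4431 0.1963 0.11  ] [200.10643905 189.96433168] [102.02575619 433.45732672] [348.27523245 188.13206258] [433.10092979  92.52825031]
0.15 [0.4431 0.1963 0.15  ] [196.87147157 187.54843859] [ 89.08588627 423.79375435] [349.71230096 174.66876243] [438.84920385  38.67504973]
```

The crop confirms it: the drawer front with its brass knob is at crop (100,130), the bar post at (114,270) and the lever is upright. In the world frame the clamp is at about (0.558, 0.197) with yaw about 0.4°. The post is at (0.547, 0.194) and the lever at (0.443, 0.196).

Call:
servo_tool(rows=[[[0,0,5.8,0,0,0,1],[0,0,5.8,0,0,0,1],[0,0,5.8,0,0,0,1],[0,0,5.8,0,0,0,1],[0,0,0,0.015,-0.038,0,1],[0,0,0,0.015,-0.038,0,1],[0,0,0,0.015,-0.038,0,1],[0,0,0,0.015,-0.038,0,1]]], squeeze=25)

```text
t: 0.77
tcp_pos: [0.3091, -0.4184, 0.2497]
tool_rot: [1.0, 0.003, -0.0, -0.001]
force: [0.8, 0.8, -0.3]
finger_gap: 1.001
gripper_force: 0.0
```

Call:
servo_tool(rows=[[[0,0,0,0.015,-0.038,0,1],[0,0,0,0.015,-0.038,0,1],[0,0,0,0.015,-0.038,0,1],[0,0,0,0.015,-0.038,0,1],[0,0,0,0.015,-0.038,0,1],[0,0,0,0.015,-0.038,0,1],[0,0,0,0.015,-0.038,0,1],[0,0,0,0.015,-0.038,0,1]]])

```text
t: 1.43
tcp_pos: [0.4271, -0.1135, 0.2502]
tool_rot: [1.0, 0.003, -0.0, -0.0]
force: [1.3, -0.3, 1.1]
finger_gap: 0.998
gripper_force: 0.0
```

Call:
servo_tool(rows=[[[0,0,0,0.015,-0.038,0,1],[0,0,0,0.015,-0.038,0,1],[0,0,0,0.015,-0.038,0,1],[0,0,0,0.015,-0.038,0,1],[0,0,0,0.015,-0.038,0,1],[0,0,0,0.015,-0.038,0,1],[0,0,0,0.015,-0.038,0,1],[0,0,0,0,0,0,1]]])

```text
t: 2.1
tcp_pos: [0.5324, 0.1575, 0.2503]
tool_rot: [1.0, 0.006, 0.002, -0.002]
force: [0.3, -0.6, 0.2]
finger_gap: 0.997
gripper_force: 0.0
```

Call:
servo_tool(rows=[[[0,0,0,0.015,-0.037,0,1],[0,0,0,0,0,0.035,1],[0,0,0,0,0,0.035,1],[0,0,0,0,0,0.03,1],[0,0,0,0,0,0,1],[0,0,0,0,0,0,1]]])

```text
t: 2.6
tcp_pos: [0.5436, 0.1878, 0.1488]
tool_rot: [1.0, 0.003, -0.002, 0.0]
force: [0.2, 0.5, 0.8]
finger_gap: 1.001
gripper_force: 0.0
```

```bash
python3 - <<'E'
from h import *
s=manip.sense();print(s['tcp_pos'],s['tool_rot'],s['q'])
c=manip.camera_info("wrist");print(c)
cv2.imwrite("pics/w1.png",manip.snapshot("wrist"))
E
```

```text
[0.54358052 0.18781252 0.14884858] [ 9.99991386e-01  3.34417794e-03 -2.43171134e-03  3.61626279e-04] [ 1.38474636e-01  5.97781257e-01  1.64731873e+00 -7.83737299e-05
  9.01409200e-01  1.70263136e+00]
{'K': array([[325.1922621 ,   0.        , 279.64731194],
       [  0.        , 325.1922621 , 207.04965585],
       [  0.        ,   0.        ,   1.        ]]), 'camera_from_world': array([[ 7.22585045e-03, -9.99973604e-01,  7.60347662e-04,
         1.83376578e-01],
       [-9.59248716e-01, -6.71677958e-03,  2.82483249e-01,
         5.15872653e-01],
       [-2.82470685e-01, -2.77054423e-03, -9.59271930e-01,
         4.35334344e-01],
       [ 0.00000000e+00,  0.00000000e+00,  0.00000000e+00,
         1.00000000e+00]])}
```

View pics/w1.png

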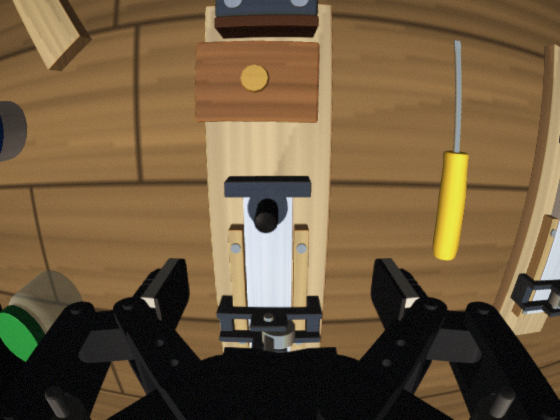

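The wrist view shows the post top near (265,221), the head's front edge from (225,179) to (310,179), the knob at (254,77), and the jaws straddling the post.

```bash
cat >> h.py <<'E'
def wray(c,u,v,z):
    T=np.array(c["camera_from_world"]);K=np.array(c["K"])
    a=np.array([u-K[0,2],v-K[1,2]]);r=np.hypot(*a);t=r/K[0,0]
    d=T[:3,:3].T@np.r_[a/r*np.sin(t),np.cos(t)];o=-T[:3,:3].T@T[:3,3]
    return o+d*(z-o[2])/d[2]
E
python3 - <<'E'
from h import *
c=manip.camera_info("wrist")
for k,v in dict(post=(265,221,.076),collar=(268,208,.036),hL=(225,179,.042),hR=(310,179,.042),knob=(254,77,.055),dL=(222,165,.018),dR=(329,165,.018),dL2=(207,20,.018),dR2=(331,20,.018),stL=(217,33,.018),stR=(318,33,.018),drTL=(203,43,.036),drTR=(318,41,.036),drBL=(195,121,.036),drBR=(318,121,.036)).items(): print(k,wray(c,*v).round(4))
E
```

```text
post [0.5509 0.1971 0.076 ]
collar [0.5479 0.1965 0.036 ]
hL [0.5716 0.2278 0.042 ]
hR [0.5719 0.1657 0.042 ]
knob [0.6436 0.2053 0.055 ]
dL [0.5783 0.2341 0.018 ]
dR [0.5788 0.1484 0.018 ]
dL2 [0.697  0.2461 0.018 ]
dR2 [0.6964 0.1484 0.018 ]
stL [0.6852 0.2377 0.018 ]
stR [0.6847 0.1587 0.018 ]
drTL [0.6733 0.2446 0.036 ]
drTR [0.6737 0.1608 0.036 ]
drBL [0.6145 0.2507 0.036 ]
drBR [0.614  0.1602 0.036 ]
```

Call:
servo_tool(rows=[[[0,0,0,0.005,-0.009,0,1],[0,0,0,0,0,0.03,1],[0,0,0,0,0,0.03,1],[0,0,0,0,0,0.021,1],[0,0,0,0,0,0,1],[0,0,0,0,0,0,1]]])

```text
t: 3.15
tcp_pos: [0.551, 0.1978, 0.0704]
tool_rot: [1.0, 0.003, 0.001, -0.0]
force: [-0.1, -0.3, 0.4]
finger_gap: 1.001
gripper_force: 0.0
```

Call:
servo_tool(rows=[[[0,0,0,0,0,0,-1],[0,0,0,0,0,0,-1],[0,0,0,0,0,0,-1],[0,0,0,0,0,0,-1],[0,0,0,0,0,0,-1],[0,0,0,0,0,0,-1],[0,0,0,0,0,0,-1],[0,0,0,0,0,0,-1]]], squeeze=25)

```text
t: 3.82
tcp_pos: [0.5502, 0.1973, 0.0699]
tool_rot: [1.0, 0.003, 0.0, 0.0]
force: [-0.1, -1.4, 6.6]
finger_gap: 0.175
gripper_force: 24.8
```

Call:
servo_tool(rows=[[[0,0,0,0.005,0,0,-1],[0,0,0,0.005,0,0,-1],[0,0,0,0.005,0,0,-1],[0,0,0,0.005,0,0,-1],[0,0,0,0.005,0,0,-1],[0,0,0,0.005,0,0,-1],[0,0,0,0.005,0,0,-1],[0,0,0,0,0,0,-1]]])

```text
t: 4.48
tcp_pos: [0.5817, 0.1977, 0.0699]
tool_rot: [1.0, 0.003, -0.004, 0.0]
force: [-6.9, 1.3, 12.0]
finger_gap: 0.173
gripper_force: 25.6
```

Call:
servo_tool(rows=[[[0,0,0,0.002,0,0,-1],[0,0,0,0.002,0,0,-1],[0,0,0,0.002,0,0,-1],[0,0,0,0.002,0,0,-1],[0,0,0,0.002,0,0,-1],[0,0,0,0,0,0,-1]]])

```text
t: 4.98
tcp_pos: [0.5906, 0.1978, 0.0698]
tool_rot: [1.0, 0.004, -0.005, 0.0]
force: [-8.8, 0.4, 12.8]
finger_gap: 0.173
gripper_force: 25.6
```

Call:
servo_tool(rows=[[[0,0,0,0.002,0,0,-1],[0,0,0,0.002,0,0,-1],[0,0,0,0.002,0,0,-1],[0,0,0,0,0,0,-1],[0,0,0,0,0,0,-1]]])

```text
t: 5.4
tcp_pos: [0.5961, 0.1979, 0.0699]
tool_rot: [1.0, 0.004, -0.005, 0.0]
force: [-8.3, -0.2, 13.2]
finger_gap: 0.175
gripper_force: 25.7
```

```bash
python3 - <<'E'
from h import *
print(manip.sense()['force'])
cv2.imwrite("pics/w2.png",manip.snapshot("wrist"))
E
```

```text
[-8.29951259 -0.22395807 13.2305174 ]
```

View pics/w2.png

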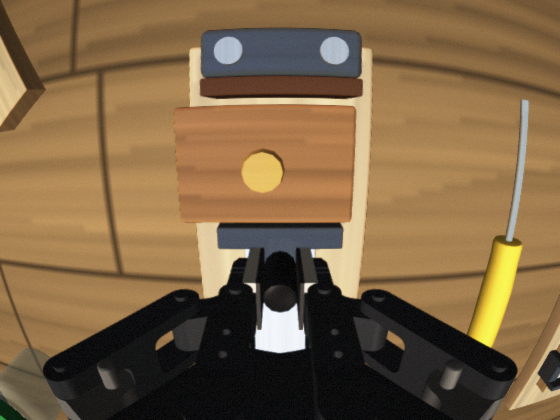

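The head (row 225) has reached the drawer front, and a gap of a few mm to the stop remains (rows 97–106). I'll continue in small steps.

Call:
servo_tool(rows=[[[0,0,0,0.002,0,0,-1],[0,0,0,0.002,0,0,-1],[0,0,0,0.002,0,0,-1],[0,0,0,0,0,0,-1]]])

```text
t: 5.78
tcp_pos: [0.6, 0.1979, 0.0699]
tool_rot: [1.0, 0.004, -0.008, 0.0]
force: [-13.0, 0.0, 15.6]
finger_gap: 0.175
gripper_force: 26.1
```

Call:
servo_tool(rows=[[[0,0,0,0.002,0,0,-1],[0,0,0,0.001,0,0,-1],[0,0,0,0,0,0,-1]]])

```text
t: 6.03
tcp_pos: [0.6002, 0.198, 0.0699]
tool_rot: [1.0, 0.004, -0.011, 0.001]
force: [-17.4, -0.2, 20.2]
finger_gap: 0.179
gripper_force: 26.4
```

Call:
servo_tool(rows=[[[0,0,0,0.002,0,0,-1],[0,0,0,0.001,0,0,-1],[0,0,0,0,0,0,-1]]])

```text
t: 6.28
tcp_pos: [0.6027, 0.198, 0.0689]
tool_rot: [1.0, 0.004, -0.011, 0.001]
force: [-17.0, 0.2, 16.5]
finger_gap: 0.176
gripper_force: 26.8
```

```bash
python3 - <<'E'
from h import *
w=manip.snapshot("wrist");t=manip.snapshot("scene")
a=cv2.resize(w[20:320,140:410],None,fx=1.5,fy=1.5)
b=cv2.resize(t[165:285,325:445],(395,450)[0:2],interpolation=2)
cv2.imwrite("pics/w3.png",np.hstack([a,b]))
E
```

```text
(no output)
```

View pics/w3.png

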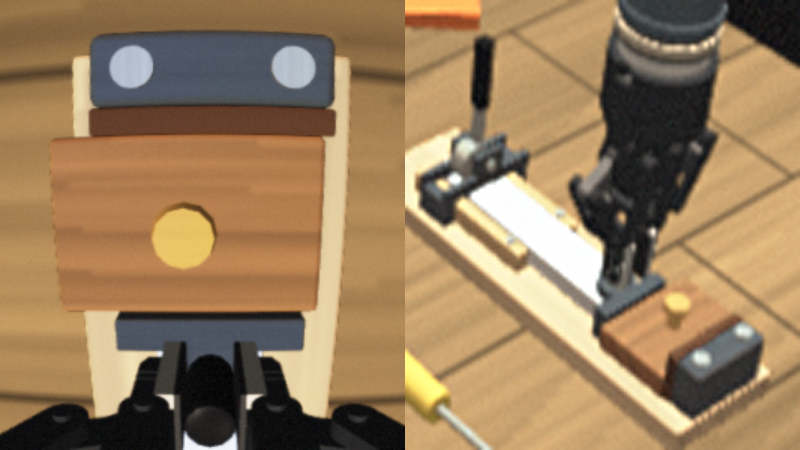

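Call:
servo_tool(rows=[[[0,0,0,0,0,0,-1],[0,0,0,0,0,0,-1],[0,0,0,0.002,0,0,-1],[0,0,0,0,0,0,-1]]], squeeze=60)

```text
t: 6.72
tcp_pos: [0.6029, 0.1981, 0.069]
tool_rot: [1.0, 0.004, -0.014, 0.001]
force: [-20.7, -0.3, 20.6]
finger_gap: 0.163
gripper_force: 58.7
```

Call:
servo_tool(rows=[[[0,0,0,0.002,0,0,-1],[0,0,0,0,0,0,-1],[0,0,0,0,0,0,-1]]])

```text
t: 6.97
tcp_pos: [0.6029, 0.1981, 0.069]
tool_rot: [1.0, 0.004, -0.016, 0.001]
force: [-23.2, -0.1, 21.6]
finger_gap: 0.168
gripper_force: 59.0
```

Call:
servo_tool(rows=[[[0,0,0,0.003,0,0,-1],[0,0,0,0,0,0,-1],[0,0,0,0,0,0,-1]]])

```text
t: 7.22
tcp_pos: [0.603, 0.1981, 0.0689]
tool_rot: [1.0, 0.004, -0.019, 0.001]
force: [-28.7, 1.4, 25.6]
finger_gap: 0.167
gripper_force: 59.4
```

Call:
servo_tool(rows=[[[0,0,0,-0.004,0,0,-1],[0,0,0,0,0,0,0],[0,0,0,0,0,0,0],[0,0,0,0,0,0,0],[0,0,0,0,0,0,0]]])

```text
t: 7.63
tcp_pos: [0.6168, 0.1978, 0.0691]
tool_rot: [1.0, 0.003, 0.001, -0.0]
force: [-0.6, -0.7, 0.0]
finger_gap: 0.503
gripper_force: 0.0
```

```bash
python3 - <<'E'
from h import *
s=manip.sense();print(s['tcp_pos'],s['tool_rot'],s['force'])
w=manip.snapshot("wrist")
a=cv2.resize(w[20:320,140:410],None,fx=2,fy=2)
cv2.imwrite("pics/w4.png",a)
E
```

```text
[0.6167999  0.19777537 0.06914744] [ 9.99994284e-01  3.32620427e-03  6.02857004e-04 -7.50505454e-05] [-0.60134671 -0.71119313  0.03338128]
```

View pics/w4.png

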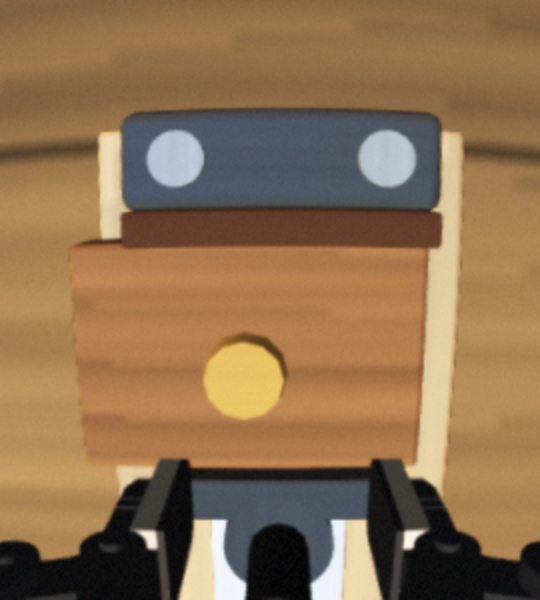

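The drawer front is square against the stop (its edge at row 247 is parallel to the stop), and the head is against it. I'll retreat up and move to the +y side of the lever with the jaws shut.

Call:
servo_tool(rows=[[[0,0,0,0,0,-0.036,0],[0,0,0,0,0,-0.036,0],[0,0,0,0,0,-0.036,0],[0,0,0,0,0,-0.036,-1],[0,0,0,0,0,-0.036,-1],[0,0,0,-0.034,-0.01,0,-1],[0,0,0,-0.034,-0.01,0,-1],[0,0,0,-0.034,-0.01,0,-1]]])

```text
t: 8.35
tcp_pos: [0.5138, 0.2271, 0.2501]
tool_rot: [1.0, 0.003, 0.001, -0.0]
force: [-0.3, 0.3, -0.3]
finger_gap: -0.003
gripper_force: 0.0
```

Call:
servo_tool(rows=[[[0,0,0,-0.034,-0.01,0,-1],[0,0,0,-0.034,-0.01,0,-1],[0,0,0,0,0,0,-1],[0,0,0,0,0,0.036,-1],[0,0,0,0,0,0.036,-1],[0,0,0,0,0,0.036,-1],[0,0,0,0,0,0,-1],[0,0,0,0,0,0,-1]]])

```text
t: 9.02
tcp_pos: [0.4451, 0.2462, 0.1398]
tool_rot: [1.0, 0.003, -0.002, 0.001]
force: [-0.7, -0.1, 0.8]
finger_gap: 0.002
gripper_force: 0.0
```

```bash
python3 - <<'E'
from h import *
s=manip.sense();print(s['tcp_pos'],s['tool_rot'],s['force'],s['q'])
w=manip.snapshot("wrist");t=manip.snapshot("scene")
a=cv2.resize(w,(560,420))[:, 80:480]
b=cv2.resize(t[120:300,290:460],(397,420),interpolation=2)
cv2.imwrite("pics/w5.png",np.hstack([a,b]))
E
```

```text
[0.445125   0.24621673 0.13984562] [ 9.99992141e-01  3.22796126e-03 -2.21043058e-03  6.41726300e-04] [-0.69713765 -0.06928926  0.78157333] [ 2.85272335e-01  5.44934295e-01  1.82070302e+00 -3.30855656e-06
  7.80558743e-01  1.84961507e+00]
```

View pics/w5.png

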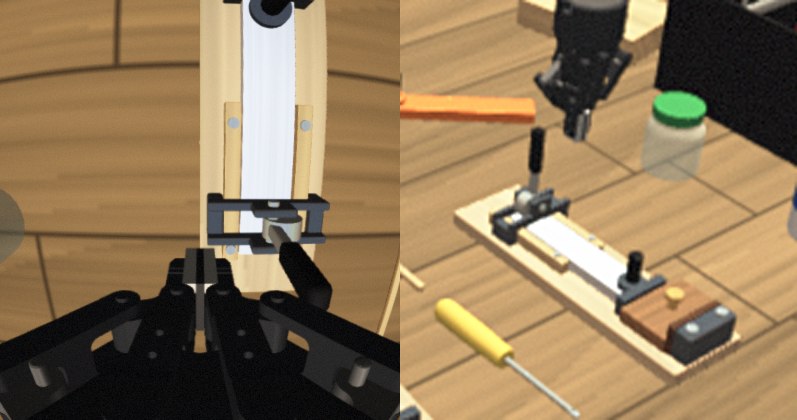

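The shut fingers stand on the lever's +y side and the lever is still up. I'll sweep it over along an arc.

Call:
servo_tool(rows=[[[0,0,0,0,0.03,0,-1],[0,0,0,0,0.01,0,-1],[0,0,0,0,0.01,0.001,-1],[0,0,0,0,0.009,0.003,-1],[0,0,0,0,0.009,0.004,-1],[0,0,0,0,0,0,-1]]])

```text
t: 9.62
tcp_pos: [0.446, 0.1773, 0.1333]
tool_rot: [1.0, 0.003, -0.0, 0.0]
force: [-0.2, 0.1, 0.8]
finger_gap: -0.002
gripper_force: 0.0
```

Call:
servo_tool(rows=[[[0,0,0,0,0.008,0.006,-1],[0,0,0,0,0.008,0.006,-1],[0,0,0,0,0.009,0.007,-1],[0,0,0,0,0.009,0.007,-1],[0,0,0,0,0,0,-1]]])

```text
t: 10.03
tcp_pos: [0.4453, 0.1434, 0.1057]
tool_rot: [1.0, 0.003, -0.002, 0.0]
force: [0.0, -0.6, -0.1]
finger_gap: 0.003
gripper_force: 0.0
```

Call:
servo_tool(rows=[[[0,0,0,0,0.007,0.007,-1],[0,0,0,0,0.006,0.007,-1],[0,0,0,0,0,0.004,-1]]])

```text
t: 10.28
tcp_pos: [0.4464, 0.1309, 0.0887]
tool_rot: [1.0, 0.003, 0.0, 0.0]
force: [0.5, -3.1, 6.6]
finger_gap: 0.001
gripper_force: 2.9
```

```bash
python3 - <<'E'
from h import *
s=manip.sense();print(s['tcp_pos'],s['tool_rot'],s['force'],s['q'])
w=manip.snapshot("wrist");t=manip.snapshot("scene")
a=cv2.resize(w,(560,420))[:, 80:480]
b=cv2.resize(t[120:300,290:460],(397,420),interpolation=2)
cv2.imwrite("pics/w6.png",np.hstack([a,b]))
E
```

```text
[0.44644217 0.13086557 0.08869235] [9.99994439e-01 3.33284507e-03 7.32030351e-08 1.18783253e-04] [ 0.50674804 -3.06498321  6.57089772] [ 4.43712286e-02  6.06477930e-01  1.96166150e+00 -4.37517348e-04
  5.73462864e-01  1.60886938e+00]
```

View pics/w6.png

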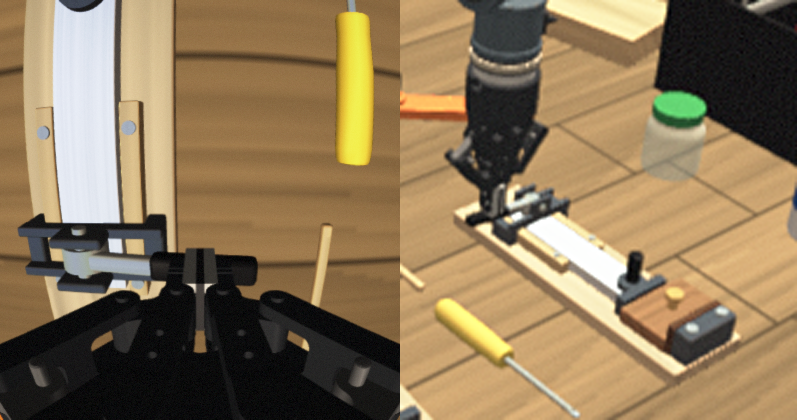

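The lever is nearly level under the fingertips, at about (205,262). I'll press down until the stop pushes back.

Call:
servo_tool(rows=[[[0,0,0,0,0,0.003,-1],[0,0,0,0,0,0.002,-1],[0,0,0,0,0,0,-1],[0,0,0,0,0,0,-1]]])

```text
t: 10.72
tcp_pos: [0.446, 0.1312, 0.0849]
tool_rot: [1.0, 0.004, -0.0, 0.001]
force: [-1.0, -3.5, 8.8]
finger_gap: 0.002
gripper_force: 4.4
```

Call:
servo_tool(rows=[[[0,0,0,0,0,0.002,-1],[0,0,0,0,0,0,-1],[0,0,0,0,0,0,-1]]])

```text
t: 10.97
tcp_pos: [0.4461, 0.1311, 0.0844]
tool_rot: [1.0, 0.004, 0.0, 0.001]
force: [-5.2, -4.0, 23.9]
finger_gap: 0.001
gripper_force: 12.3
```

Call:
servo_tool(rows=[[[0,0,0,0,0,0.002,-1],[0,0,0,0,0,0,-1],[0,0,0,0,0,0,-1]]])

```text
t: 11.22
tcp_pos: [0.4461, 0.1311, 0.084]
tool_rot: [1.0, 0.004, 0.001, 0.001]
force: [-7.1, -4.7, 41.4]
finger_gap: 0.0
gripper_force: 20.4
```

The stop is reached. I'll retreat up and take a last look.

Call:
servo_tool(rows=[[[0,0,0,0,0,-0.004,-1],[0,0,0,0,0,-0.03,-1],[0,0,0,0,0,-0.04,-1],[0,0,0,0,0,-0.04,-1],[0,0,0,0,0,-0.04,-1],[0,0,0,0,0,0,-1],[0,0,0,0,0,0,-1]]])

```text
t: 11.8
tcp_pos: [0.4475, 0.1319, 0.2364]
tool_rot: [1.0, 0.004, 0.003, -0.0]
force: [-0.0, 0.0, -0.8]
finger_gap: 0.001
gripper_force: 0.0
```

```bash
python3 - <<'E'
from h import *
s=manip.sense();print(s['tcp_pos'],s['force'])
w=manip.snapshot("wrist");t=manip.snapshot("scene")
a=w[:, 20:420]
b=cv2.resize(t[160:340,210:440],(400,313),interpolation=2)
o=np.zeros((420,800,3),np.uint8);o[:,:400]=a;o[:313,400:]=b
cv2.imwrite("pics/w7.png",o)
E
```

```text
[0.44750522 0.13190563 0.23637985] [-0.0419909  0.0308623 -0.7706522]
```

View pics/w7.png

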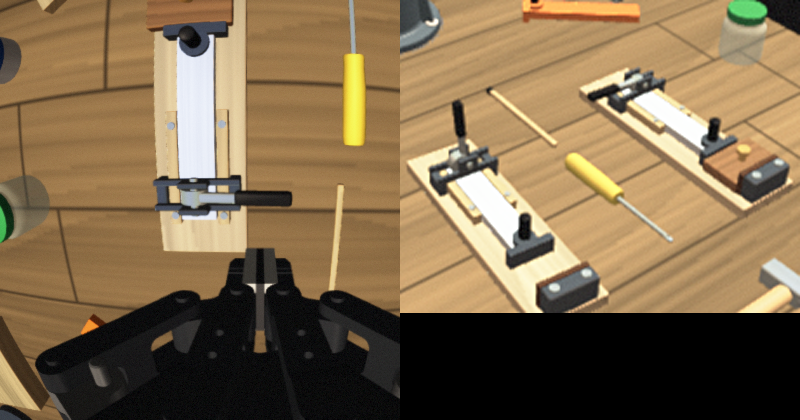

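The lever is fully down (tip at 290,198), the head is tight on the drawer front, and the other clamp's lever is untouched. I'm handing the job in.

```bash
python3 -c "
from station import manip
print(manip.sign_off())"
```

```text
the job is handed in; nothing more can be done
None
```

I pushed the bar home until the drawer front sat square and snug against the stop, then flipped the cam lever down onto its stop. The other clamp's lever was left alone, and I handed the job in at about 12 s; the final press on the lever briefly read 41 N at the wrist, and no verdict came back.

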